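# Set up the turret flaring tool: index the punch, draw out the length stop and hold it

## Task

Set the flaring tool up for the next tube: turn its punch turret one click anticlockwise (seen from above) by the wing handle, so that the pointed flaring cone faces the die block, and let go of it. Then squeeze the lock button on the head of the length stop, draw the stop out against its spring until the third long scale line (120 mm) stands at the mouth of the sleeve, and finish still holding the head steady there so that a tube can be laid against it. Leave the screwdriver, the tube sample and the oil can alone.

Things in the scene. Friction and masses are not known exactly. Their poses are not given: they have to be found in the camera images.
- flaring_bench: Bench flaring tool for copper tube, bolted to the table. Grey base plate 120 (x) x 350 (y) x 12 mm; origin at the centre of its underside on the table, z up. From its +y end to its -y end: ram lever, six-punch turret, die block, length stop. A clamp screw with T-bar sticks out of the die block to x = +80 mm, 83 mm high; a plunger block (48 mm high) stands at x = 50, y = 70 mm.
- lever_pivot (a point): Foot of the ram lever, 80 mm above the table, at y = +160 mm of the tool. From here the lever slopes up and away from the turret, to y = +350 mm, 150 mm high. Not used.
- turret_index (a joint): Turn of the turret about its vertical axis, rad, positive anticlockwise from above. Starts at about 0 (flat stop punch towards the die block). A sprung index clicks every 1.047 rad (60 deg) and pulls the free turret into the nearest click; the next one, 1.047, brings the pointed cone to face the die block. Between clicks it resists with up to about 0.07 N m. Axis at x = 0, y = +70 mm of the tool.
- turret: Six-punch turret with a steel wing handle on top: wing 56 mm long (the body's x), 14 mm thick (its y), 34 mm tall. Origin on the turning axis, 12 mm below the wing's top, 118 mm above the table: grip here across the thickness. The turret proper (72 mm across, punches out to 58 mm from the axis) has its top 22 mm below the origin. +x points as the cone does: along the tool's -y when done.
- die_face (a point): Centre of the die block's face towards the turret, 78 mm above the table, at the tube bore. The block is 76 (x) x 42 (y) mm, its top 98 mm above the table. The chosen punch must point at this.
- sleeve_mouth (a point): Centre of the mouth of the length stop's square sleeve (24 mm wide; dark steel collar 30 mm wide, 10 mm long at the mouth), 50 mm above the table, at x = 0, y = -160 mm of the tool. The bar slides out of it towards -y of the tool. The collar's outer edge is where the scale is read.
- stop_bar (a joint): How far the bar is drawn out, m: 0 fully in (start, locked), 0.145 end of travel. Black lines on its top: short every 10 mm, full width every 40 mm; the third long line is at the mouth at 0.120. A spring pulls it in with 4 N (at 0) to 6 N (at 0.120). Let go part way, it runs back in until the lock pin catches on the mouth about 23 mm out; then squeeze the button again.
- length_stop: The sliding part: bar with an upright steel head on its end, 30 (x) x 26 (y) x 66 mm tall, top 102 mm above the table. Origin in the head, 20 mm below its top (82 mm up), level with the button; axes parallel to the tool's. Starts at x = 0, y = -174 mm of the tool. Button on its +x side, ribbed thumb face on -x: pinch both from above (39 mm over both, 33 with the button in) and pull to -y.
- lock_button (a joint): Travel of the round black lock button (20 mm across, 9 mm proud of the head's +x side), m: 0 = out, 0.006 = fully in. Sprung: 3 N to start it, 7 N fully in. With the bar fully in, a pin locks it until the button is in by about 3.5 mm; once the bar is over 23 mm out the button locks nothing.
- screwdriver: Loose screwdriver with red handle, 200 mm long, lying on the table; leave alone. Origin under its middle, blade along its +x axis.
- tube_sample: Loose sample of 15 mm copper tube, 160 mm long, with a brass flare nut near each end, lying on the table; leave alone. Origin under its middle, tube along its x axis.
- oil_can: Loose plain metal can, 54 mm across and 95 mm tall, standing on the table; leave alone. Origin at the centre of its underside.

How it is judged:
On the way, in this order (a step that is already met when the one before it is completed fails the run):
1. the turret is one click on, cone to the die block, and let go (value of joint turret_index between 0.92 and 1.17 rad and contact force between the fingers and turret below 0.2 N), for 0.3 s.
2. the lock button is squeezed in with the stop still in (value of joint lock_button above 0.0035 m and value of joint stop_bar below 0.03 m), for 0.1 s.
At the end, for the whole second after the job is handed in: The stop is drawn out to 120 mm on its scale (within 3 mm), at rest (under 10 mm/s) and held there by the fingers (over 3 N on the head or its button); the turret stands in its next click with the cone facing the die block (within 0.12 rad of 1.047 rad) (value of joint stop_bar between 0.117 and 0.123 m and velocity of joint stop_bar between -0.01 and 0.01 m/s and contact force between the fingers and length_stop above 3 N and value of joint turret_index between 0.92 and 1.17 rad); the arm keeps its last pose, push and grip.
It fails at once if a bystander is shoved or knocked over (distance of any of screwdriver, tube_sample, oil_can from where it was at the start of the episode above 0.03 m or angle between oil_can's own z axis and vertical above 0.4 rad).
It also fails if it takes over 48 s, if anything falls off the work surface, if the arm or the gripper's body presses on something with over 40 N, if the wrist force passes 120 N, or if a joint passes its speed limit or range.

## Robot

A 6-joint arm with a two-finger parallel gripper is mounted at the origin on the work surface. World frame = base frame: x ahead of the robot, y to its left, z up, the work surface at z = 0. Lengths are in m, angles in rad, forces in N, time in s.
With the tool pointing down it reaches from about 0.3 to 0.875 m from the base axis. Payload 6.4 kg.
Tool frame: the origin (TCP) lies at the very end of the fingers, on their centre line; the grasp point (between the pads) lies 19 mm behind it; z points along the fingers, y is the line along which they close (so a half turn about z gives the same grasp; the last joint's range is limited). The gripper opens to 85 mm and grips with 20 to 120 N. Pads are 22 mm wide; open, the fingers measure 114 mm over their backs; the gripper's body (76 mm by 85 mm) begins 54 mm behind the grasp point. The pads swing forward as they close: fully open they stand 13 mm farther back than shut.
Start: joints at [-1.421, 0.181, 1.607, -0, 1.354, -0.206], TCP at [0.2, -0.539, 0.231] pointing down, gripper open.
Joint ranges: [-2.99, 2.99], [-0.89, 2.07], [0.3, 2.58], [-1.14, 4.28], [0, 2.63], [-3.12, 3.12]. Speed limits (rad/s): [2.57, 2.57, 3.01, 3.14, 3.14, 3.14].

## Interface

Orientations are given as a unit quaternion [w, x, y, z].
In Python, from bench import ctrl, camera, calibration, order, outline_of gives the robot as it stands.
- The arm moves only by the tool move_arm, never from a script. Its argument "series" is a list that holds one entry, the list of rows, each a list of 5 numbers: the opening, from 0 (shut) to 1 (fully open), then the shift along the tool's x, y, z in mm, then the turn about the tool's z in rad. A call has exactly 10 rows; each row is the pose to reach, as a shift and turn from the pose commanded when the call began, along the tool's axes at that moment; what a row does not reach only later rows make up. A row lasts 1/12 s, in which the tool goes at most 41.7 mm and 7.16 degrees, less where a joint would pass 70% of its speed; a pose out of reach is approached as far as the arm can. A call with a gripper value outside its range is refused whole. The fingers move at their own pace and stop on an object; the grip force is fixed at half the most. Time passes only in rows, so rows that repeat a pose let the fingers close, or fill a call up. It gives the time, the measured TCP pose, the force, the opening and the grip force at its end, in the units of the state.
- ctrl.get_obs(): the state, without advancing time (a new reading comes with each control period).
- camera(name): name is "side" or "top" or "wrist"; returns (picture, depth): 384x512x3 uint8, blue, green, red; 384x512 float32, m along the optical axis (not along the pixel's ray), 0 where there is no reading.
- calibration(name): a dict with "intrinsics" (3x3 intrinsics, pixels), "k1" (the pictures are not rectified: a ray, as slopes to the right and down, at radius r is drawn at 1 + k1 r^2 times it, then the intrinsics apply), "rvec" (rotation vector, rad) and "tvec" (3), from world to camera coordinates, as OpenCV has them. Camera axes: x right, y down, z forward; pixel columns grow to the right and rows downward; lengths in m; the calibration is good to about 2 mm. A picture is of the moment at which its call begins: read the wrist's pose just before it. calibration takes no time and is no camera call; for the wrist camera it gives the pose at the moment of the call.
- order.hand_in(): hands the job in; it is judged then, once.
Trained networks look in the newest picture that a camera, given by its name, has taken for a name from the list of things; names that differ only in an ending like _2 or _b are one class to them, and where a whole thing is asked for, a point or a joint stands for the part that bears it (a point fixed in the world has none). Each returns a list of dicts, best first, with "conf" (0 to 1); they miss things now and then, are a little off and sometimes report something else, mostly with a low value. They report only what shows in the picture. A call takes as long as a camera call.
- outline_of(target, camera): "region" (384x512 bool, what is visible of it) and "bbox" ([centre column, centre row, width, height] in pixels, round what is visible of it).
The state is a dict: "time_s": time; "q": joint angles; "dq": joint speeds; "joint_efforts": joint torques, N m; "eef_pos": TCP position; "eef_rot": TCP orientation; "wrist_force": force on the tool from outside, world axes, zero at the start; "torque": the same for the moment, N m; "opening": opening from 0.0 (shut) to 1.0 (fully open); "grasp_force": force on a finger pad.
Only numpy, scipy, OpenCV 4.12 (cv2) and the standard library are available. Lean on these libraries where they do the work, as an engineer would, in place of code of your own. Each camera call takes 0.05 s, during which the arm holds its last target. There are 200 camera calls.

## Working session

There is one attempt and no reset: what is moved stays moved. The work goes in short steps, Python scripts to look and compute and a tool call to move; the robot and the scene stay as the last step left them, time stands still between calls to the robot, and variables do not carry over. Pictures are saved under pics/ and viewed, at most 10 in all, crops included, and the job is handed in when it is done.

Besides the shell and the picture viewer there is one more tool, called after "Emit:" in YAML: its name, and indented under it one key for each argument. move_arm: Moves the arm, as the interface text tells. Its arguments: {"type":"object","properties":{"series":{"type":"array","items":{"type":"array","items":{"type":"array","items":{"type":"number"}}}}},"required":["series"]}

```bash
mkdir -p pics; ls; cat > h.py <<'E'
import numpy as np, cv2
from bench import ctrl, camera, calibration, order, outline_of
def cal(n):
    c=calibration(n); R=cv2.Rodrigues(np.array(c["rvec"],float))[0]
    return np.array(c["intrinsics"],float),float(c["k1"]),R,np.array(c["tvec"],float).ravel()
def cloud(n,depth,mask,C=None):
    K,k1,R,t=C or cal(n); v,u=np.nonzero(mask&(depth>0)); z=depth[v,u]
    p=cv2.undistortPoints(np.c_[u,v].astype(float)[:,None],K,np.array([k1,0,0,0]))[:,0]
    return (np.c_[p*z[:,None],z]-t)@R
def proj(n,P):
    K,k1,R,t=cal(n)
    return cv2.projectPoints(np.array(P,float),cv2.Rodrigues(R)[0],t,K,np.array([k1,0,0,0]))[0][:,0]
E
python3 - <<'E'
from h import *
im,d=camera("top"); cv2.imwrite("pics/top.png",im); np.savez("top.npz",im=im,d=d)
o=ctrl.get_obs(); print(o["time_s"],o["eef_pos"],o["eef_rot"],o["opening"])
for n in ["flaring_bench","turret","length_stop","oil_can","screwdriver","tube_sample"]:
    for r in outline_of(n,"top")[:1]:
        P=cloud("top",d,r["region"]); print(n,round(r["conf"],2),np.round(r["bbox"]),np.round(np.median(P,0),3),np.round(P.min(0),3),np.round(P.max(0),3))
        np.save(n+".npy",P)
E
```

```text
pics
0.05 [ 0.20024479 -0.53842757  0.23038336] [-8.81560179e-04  9.84215809e-01  1.76970233e-01  3.00681909e-05] 0.9969071630851479
flaring_bench 0.68 [186. 221. 330.  85.] [0.528 0.152 0.062] [ 0.434 -0.083 -0.001] [0.602 0.539 0.161]
turret 0.87 [208. 214.  56.  53.] [0.529 0.196 0.097] [0.476 0.152 0.01 ] [0.575 0.254 0.135]
length_stop 0.65 [293. 230. 113.  30.] [ 0.493 -0.038  0.102] [ 0.474 -0.054  0.058] [0.521 0.144 0.106]
oil_can 0.58 [220. 145.  30.  33.] [0.658 0.182 0.095] [ 0.636  0.158 -0.003] [0.701 0.223 0.099]
screwdriver 0.89 [331. 167.  92.  35.] [ 0.618 -0.081  0.023] [ 0.59  -0.141 -0.002] [0.662 0.05  0.029]
tube_sample 0.58 [235. 290.  80.  41.] [0.377 0.154 0.021] [ 0.333  0.08  -0.001] [0.418 0.226 0.03 ]
```

View pics/top.png

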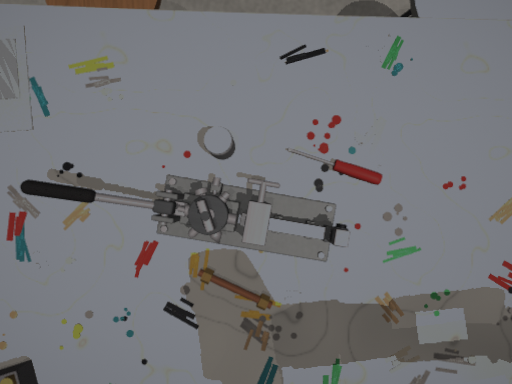

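```bash
cat >> h.py <<'E'
from scipy.spatial.transform import Rotation as Ro
def tool():
    o=ctrl.get_obs(); q=np.array(o["eef_rot"]); return np.array(o["eef_pos"]),Ro.from_quat(q[[1,2,3,0]]).as_matrix(),o
def rect(P):
    (c,s,a)=cv2.minAreaRect((P[:,:2]*1000).astype(np.float32)); return np.round(c,1),np.round(s,1),round(a,1)
def show():
    p,R,o=tool(); print("t",round(o["time_s"],2),"p",np.round(p*1000,1),"yaw x",np.round(np.degrees(np.arctan2(R[1,0],R[0,0])),1),"z",np.round(R[:,2],3),"q",np.round(o["q"],2),"F",np.round(o["wrist_force"],1),"op",round(o["opening"],3),"g",np.round(o["grasp_force"],1))
E
python3 - <<'E'
from h import *
d=np.load("top.npz")["d"]; P=cloud("top",d,d>0)
def box(x0,x1,y0,y1,z0,z1):
    return P[np.all((P>[x0,y0,z0])&(P<[x1,y1,z1]),1)]
for n,b in dict(wing=(.47,.59,.15,.25,.122,.138),head=(.46,.53,-.08,-.01,.09,.115),die=(.44,.57,.06,.16,.09,.104),plate=(.42,.62,-.05,.29,.008,.017)).items():
    Q=box(*b); print(n,len(Q),rect(Q),np.round(np.median(Q,0),4))
show()
E
```

```text
wing 287 (array([527.9, 199.6]), array([55.3, 15. ]), 18.4) [0.5286 0.1988 0.1307]
head 319 (array([492.8, -42.2]), array([28.4, 39.6]), 80.1) [ 0.4915 -0.0407  0.1023]
die 1008 (array([514.5, 112.1]), array([83.1, 76.2]), 30.5) [0.5148 0.1118 0.0983]
plate 4788 (array([525., 120.]), array([186.6, 339.7]), 0.0) [0.5177 0.0733 0.0128]
t 0.35 p [ 200.3 -538.9  231.1] yaw x 20.4 z [-0.  0. -1.] q [-1.42  0.18  1.61 -0.    1.35 -0.21] F [-0.6  0.  -0.2] op 0.998 g 0.0
```

Emit:
move_arm:
  series:
    - [[1,28,-28,0,0],[1,56,-57,0,0],[1,84,-86,0,0],[1,112,-115,0,0],[1,140,-144,0,0],[1,168,-172,0,0],[1,196,-201,0,0],[1,224,-230,0,0],[1,252,-259,0,0],[1,280,-288,0,0]]

```text
time_s: 1.18
eef_pos: [0.3628, -0.1697, 0.2316]
eef_rot: [0.0, 0.984, 0.177, 0.0]
wrist_force: [1.3, -0.9, 0.5]
opening: 1.001
grasp_force: 0.0
```

Emit:
move_arm:
  series:
    - [[0.8,28,-28,0,0],[0.8,56,-57,0,0],[0.6,84,-86,0,0],[0.6,112,-115,0,0],[0.6,140,-144,0,0],[0.6,168,-172,0,0],[0.6,196,-201,0,0],[0.6,224,-230,0,0],[0.6,252,-259,0,0],[0.6,282,-287,0,0]]

```text
time_s: 2.02
eef_pos: [0.527, 0.1981, 0.2313]
eef_rot: [0.0, 0.984, 0.177, 0.0]
wrist_force: [0.7, -0.9, 0.5]
opening: 0.599
grasp_force: 0.0
```

```bash
python3 - <<'E'
from h import *
show()
C=cal("wrist"); im,d=camera("wrist"); cv2.imwrite("pics/w1.png",im)
P=cloud("wrist",d,d>0,C)
Q=P[np.all((P>[.47,.15,.122])&(P<[.59,.25,.138]),1)]
if len(Q)>5: print(len(Q),rect(Q),np.median(Q,0))
p,R,o=tool(); t=np.array([.5279,.1996,.099])
print("to wing, tool mm",(R.T@(t-p))*1000)
E
```

```text
t 2.02 p [527.  198.1 231.3] yaw x 20.4 z [ 0. -0. -1.] q [ 0.15  0.15  1.64 -0.    1.35  1.36] F [ 0.7 -0.9  0.5] op 0.599 g 0.0
1070 (array([527.9, 197.9]), array([55. , 15.7]), 21.5) [0.52987701 0.19834365 0.13044314]
to wing, tool mm [ -3.06082986   3.65259621 131.82156016]
```

View pics/w1.png

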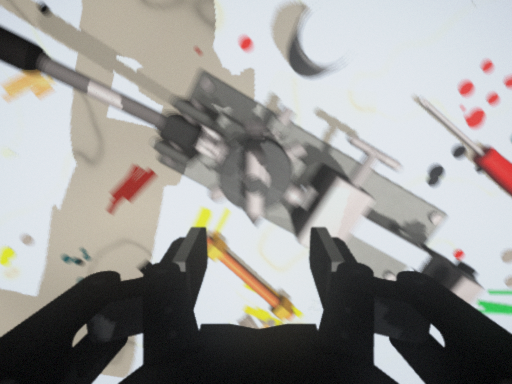

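```bash
python3 - <<'E'
from h import *
camera("wrist");camera("wrist");camera("wrist")
for i in range(2):
    show()
    C=cal("wrist"); im,d=camera("wrist")
    P=cloud("wrist",d,d>0,C)
    Q=P[np.all((P>[.47,.15,.124])&(P<[.59,.25,.138]),1)]
    print(len(Q),rect(Q),np.median(Q,0)*1000)
    Q=P[np.all((P>[.44,-.09,.095])&(P<[.55,-.0,.11]),1)]
    print(len(Q),rect(Q),np.median(Q,0)*1000)
cv2.imwrite("pics/w2.png",im)
E
```

```text
t 2.22 p [526.5 196.7 230.6] yaw x 20.5 z [-0.001 -0.001 -1.   ] q [ 0.15  0.15  1.64 -0.    1.35  1.36] F [-0.2 -0.7 -0.3] op 0.601 g 0.0
1090 (array([527.7, 198. ]), array([55.2, 14.9]), 20.6) [529.59679656 198.57572033 130.47701082]
591 (array([494.2, -43.3]), array([27.9, 22.4]), 78.0) [494.08756119 -40.73399264 102.18274255]
t 2.27 p [526.4 195.7 230.8] yaw x 20.4 z [-0.001 -0.001 -1.   ] q [ 0.14  0.15  1.64 -0.    1.35  1.36] F [-0.3 -0.1  0.6] op 0.602 g 0.0
1092 (array([527.4, 197.8]), array([55.8, 15. ]), 19.6) [529.35031047 198.48879521 130.51621143]
605 (array([494.1, -43.7]), array([27.3, 23. ]), 77.3) [494.06020462 -41.1854597  102.15468724]
```

Emit:
move_arm:
  series:
    - [[0.6,2,-1,35,0],[0.6,2,-1,70,0],[0.6,2,-1,100,0],[0.6,2,-1,120,0],[0.5,2,-1,129,0],[0.3,2,-1,129,0],[0,2,-1,129,0],[0,2,-1,129,0],[0,2,-1,129,0],[0,2,-1,129,0]]

```text
time_s: 3.15
eef_pos: [0.5282, 0.1985, 0.1037]
eef_rot: [-0.001, 0.984, 0.177, 0.001]
wrist_force: [-1.8, 5.0, -4.0]
opening: 0.151
grasp_force: 60.2
```

Emit:
move_arm:
  series:
    - [[0,0,0,0,-0.08],[0,0,0,0,-0.19],[0,0,0,0,-0.3],[0,0,0,0,-0.41],[0,0,0,0,-0.52],[0,0,0,0,-0.63],[0,0,0,0,-0.74],[0,0,0,0,-0.85],[0,0,0,0,-0.96],[0,0,0,0,-1.06]]

```text
time_s: 3.98
eef_pos: [0.5273, 0.1993, 0.1037]
eef_rot: [-0.002, 0.758, 0.652, 0.001]
wrist_force: [-6.7, 8.7, -2.4]
opening: 0.152
grasp_force: 60.6
```

```bash
python3 - <<'E'
from h import *
camera("side");camera("side")
show()
E
```

```text
t 4.08 p [527.3 199.3 103.7] yaw x 81.3 z [-0.001  0.003 -1.   ] q [0.15 0.3  1.74 0.   1.1  0.3 ] F [-5.9  7.  -2.1] op 0.147 g 60.5
```

Emit:
move_arm:
  series:
    - [[0.2,0,0,0,0],[0.4,0,0,0,0],[0.6,0,0,0,0],[0.6,0,0,0,0],[0.6,0,0,-10,0],[0.6,0,0,-35,0],[0.6,0,0,-70,0],[0.6,0,0,-75,0],[0.6,0,0,-75,0],[0.6,0,0,-75,0]]

```text
time_s: 4.92
eef_pos: [0.5287, 0.1973, 0.178]
eef_rot: [0.0, 0.76, 0.65, 0.001]
wrist_force: [-0.1, -0.2, -0.1]
opening: 0.599
grasp_force: 0.0
```

```bash
python3 - <<'E'
from h import *
camera("wrist");camera("wrist")
show()
for n in ["top","wrist"]:
    C=cal(n); im,d=camera(n)
    P=cloud(n,d,d>0,C)
    Q=P[np.all((P>[.47,.15,.124])&(P<[.59,.25,.138]),1)]
    print(n,len(Q),rect(Q) if len(Q)>5 else 0)
    Q=P[np.all((P>[.44,-.09,.095])&(P<[.55,-.0,.11]),1)]
    print(len(Q),rect(Q) if len(Q)>5 else 0)
    cv2.imwrite(f"pics/{n}3.png",im)
E
```

```text
t 5.02 p [527.4 197.2 176.1] yaw x 81.1 z [-0.002 -0.    -1.   ] q [ 0.15  0.21  1.69 -0.    1.24  0.3 ] F [-0.4 -0.5 -0.1] op 0.598 g 0.0
top 0 0
268 (array([489.8, -41.6]), array([27.4, 32.3]), 80.7)
wrist 1685 (array([526.9, 198.1]), array([55.1, 15.6]), 80.0)
0 0
```

View pics/wrist3.png

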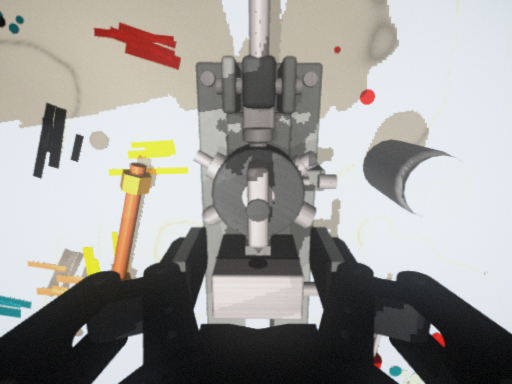

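Emit:
move_arm:
  series:
    - [[0.7,-20,0,0,0],[0.7,-60,0,0,0],[0.7,-100,1,0,0],[0.7,-140,1,0,0],[0.7,-180,2,0,0],[0.7,-215,3,0,0],[0.7,-238,3,0,0],[0.7,-243,3,0,0],[0.7,-243,3,0,0],[0.7,-243,3,0,0]]

```text
time_s: 5.95
eef_pos: [0.4935, -0.0426, 0.1767]
eef_rot: [-0.001, 0.76, 0.65, -0.0]
wrist_force: [0.4, -0.2, 0.1]
opening: 0.701
grasp_force: 0.0
```

```bash
python3 - <<'E'
from h import *
camera("wrist")
show()
n="wrist"
C=cal(n); im,d=camera(n)
P=cloud(n,d,d>0,C)
Q=P[np.all((P>[.44,-.09,.096])&(P<[.55,-.0,.108]),1)]
print("head",len(Q),rect(Q)); H=Q
p,R,o=tool(); L=(H-p)@R*1000; print(np.percentile(L,[1,50,99],axis=0))
Q=P[np.all((P>[.44,-.09,.07])&(P<[.55,-.0,.108]),1)]; L=(Q-p)@R*1000; print("with button",np.percentile(L,[1,50,99],axis=0))
cv2.imwrite(f"pics/{n}4.png",im)
E
```

```text
t 6.0 p [493.6 -42.1 176.8] yaw x 81.1 z [-0.001  0.001 -1.   ] q [-0.33  0.06  1.86  0.    1.23 -0.17] F [ 0.3 -0.1 -0.3] op 0.7 g 0.0
head 1371 (array([488.1, -43. ]), array([26.3, 32.2]), 82.1)
[[-14.79708415 -20.27885647  73.03093476]
 [ -1.03417542  -5.810431    74.51350923]
 [ 10.69257559   9.14445705  80.37525839]]
with button [[-14.67300453 -20.42871013  73.12039423]
 [  1.67236509  -3.56391892  74.96381635]
 [ 12.24005296  17.4765751  104.90312652]]
```

View pics/wrist4.png

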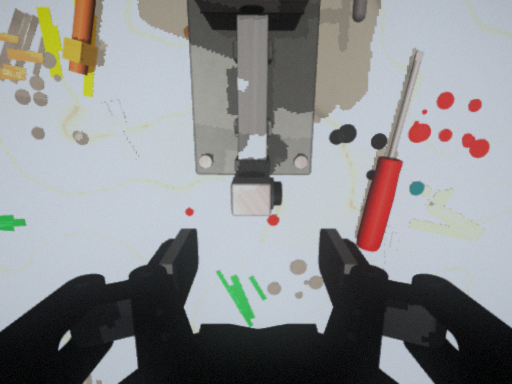

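Emit:
move_arm:
  series:
    - [[0.7,-4,-4,20,0],[0.7,-4,-4,50,0],[0.7,-4,-4,80,0],[0.7,-4,-4,105,0],[0.7,-4,-4,115,0],[0.5,-4,-4,115,0],[0.3,-4,-4,115,0],[0,-4,-4,115,0],[0,-4,-4,115,0],[0,-4,-4,115,0]]

```text
time_s: 6.88
eef_pos: [0.4887, -0.0456, 0.0633]
eef_rot: [-0.001, 0.76, 0.65, -0.0]
wrist_force: [-4.4, 2.8, -3.4]
opening: 0.373
grasp_force: 62.3
```

Emit:
move_arm:
  series:
    - [[0,0,0,0,0],[0,0,0,0,0],[0,0,0,0,0],[0,0,0,0,0],[0,-2,0,0,0],[0,-5,0,0,0],[0,-8,0,0,0],[0,-10,0,0,0],[0,-10,0,0,0],[0,-10,0,0,0]]

```text
time_s: 7.72
eef_pos: [0.4871, -0.0553, 0.0633]
eef_rot: [-0.001, 0.76, 0.65, 0.0]
wrist_force: [-3.5, 5.0, -3.0]
opening: 0.375
grasp_force: 62.3
```

```bash
python3 - <<'E'
from h import *
show()
im,d=camera("side"); print(outline_of("length_stop","side")[0]["bbox"])
cv2.imwrite("pics/side5.png",im)
E
```

```text
t 7.72 p [487.1 -55.3  63.3] yaw x 81.1 z [-0.001  0.002 -1.   ] q [-0.36  0.22  1.94  0.    0.98 -0.2 ] F [-3.5  5.  -3. ] op 0.375 g 62.3
[243.8, 294.1, 20.8, 32.2]
```

View pics/side5.png

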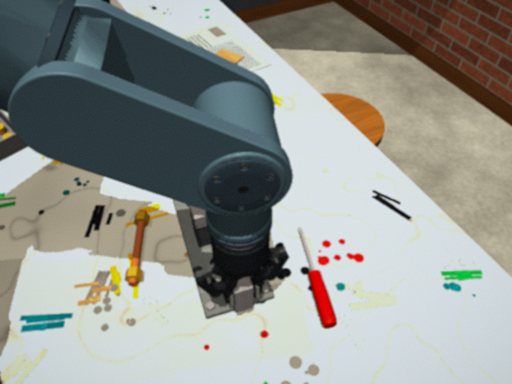

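Emit:
move_arm:
  series:
    - [[0,-8,0,0,0],[0,-22,0,0,0],[0,-36,0,0,0],[0,-50,-1,0,0],[0,-64,-1,0,0],[0,-78,-1,0,0],[0,-92,-1,0,0],[0,-103,-1,0,0],[0,-109,-1,0,0],[0,-110,-1,0,0]]

```text
time_s: 8.65
eef_pos: [0.4694, -0.1645, 0.0633]
eef_rot: [-0.001, 0.76, 0.65, 0.0]
wrist_force: [-2.5, 7.2, -2.0]
opening: 0.371
grasp_force: 62.7
```

```bash
python3 - <<'E'
from h import *
im,d=camera("wrist");im,d=camera("wrist")
show(); p=tool()[0]; print("drawn",np.linalg.norm((p-[.4887,-.0456,.0633])[:2]))
C=cal("wrist"); im,d=camera("wrist"); np.savez("w6.npz",im=im,d=d,R=C[2],t=C[3])
cv2.imwrite("pics/w6.png",im)
E
```

```text
t 8.75 p [ 469.5 -163.9   63.3] yaw x 81.1 z [-0.     0.002 -1.   ] q [-0.58  0.24  1.92  0.    0.98 -0.42] F [-2.7  5.9 -2.5] op 0.376 g 62.7
drawn 0.1198439675752875
```

View pics/w6.png

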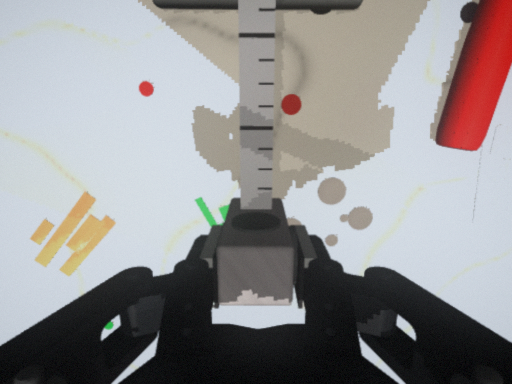

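```bash
python3 - <<'E'
from h import *
D=np.load("w6.npz"); K,k1,_,_=cal("wrist"); C=(K,k1,D["R"],D["t"]); d=D["d"]
u=np.array([.1685,.9857,0]); tur=np.array([.5273,.1982,0])
g=D["im"][:,243:255].mean((1,2)); 
for r0 in (35,128):
    w=slice(r0-6,r0+7); k=np.clip(150-g[w],0,None); row=(np.arange(r0-6,r0+7)*k).sum()/k.sum() if k.sum()>0 else r0
    m=np.zeros(d.shape,bool); m[r0-3:r0+4,243:272]=1; z=np.median(d[m])
    p=cv2.undistortPoints(np.array([[[257.,row]]]),K,np.array([k1,0,0,0]))[0,0]
    X=(np.r_[p*z,z]-C[3])@C[2]; print(row,X,"along from turret",(X-tur)@u)
n="top"; im,d=camera(n); P=cloud(n,d,d>0); Q=P[(P[:,2]>.056)&(P[:,2]<.07)]; L=np.c_[(Q-tur)@u,(Q-tur)@[.9857,-.1685,0]]
s=L[(abs(L[:,1])<.015)&(L[:,0]<-.14)&(L[:,0]>-.36)]; print(np.histogram(s[:,0],20) if len(s) else "none")
d0=np.load("top.npz")["d"]
show()
E
```

```text
34.81619996241308 [ 0.48413379 -0.06916627  0.05877801] along from turret -0.2708164416445263
127.73943954572731 [ 0.47785365 -0.108788    0.05872582] along from turret -0.3109297845379344
(array([53, 45, 48, 46, 48, 43, 44, 47, 45, 45, 44, 48, 86, 73, 73, 71, 73,
       71, 71, 75]), array([-0.35604037, -0.34524586, -0.33445136, -0.32365685, -0.31286234,
       -0.30206784, -0.29127333, -0.28047882, -0.26968432, -0.25888981,
       -0.2480953 , -0.2373008 , -0.22650629, -0.21571179, -0.20491728,
       -0.19412277, -0.18332827, -0.17253376, -0.16173925, -0.15094475,
       -0.14015024]))
t 8.85 p [ 469.5 -163.6   63.3] yaw x 81.1 z [-0.     0.002 -1.   ] q [-0.58  0.24  1.92  0.    0.98 -0.42] F [-2.5  6.4 -3.1] op 0.38 g 62.7
```

```bash
python3 -c "
from h import *
print(order.hand_in())"
```

```text
the job is handed in; nothing more can be done
None
```

I turned the turret one click anticlockwise and let go of it, then drew the length stop out to about 120 mm (measured at 119.8 and 120.8 mm two ways). The job is handed in with the head still gripped there; the hand-in gave no verdict.

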